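# Chock the tin rack and lay the tin against the chock

## Robot

A 7-joint arm with a two-finger parallel gripper is mounted at the origin on the work surface. World frame = base frame: x ahead of the robot, y to its left, z up, the work surface at z = 0. Lengths are in mm, angles in degrees, forces in N, time in s.
With the tool pointing down it reaches from about 425 to 800 mm from the base axis. Payload 8.3 kg.
Tool frame: the origin (TCP) lies midway between the tips of the shut fingers; the grasp point (between the pads) lies 19 mm behind it; z points along the fingers, y is the line along which they close (so a half turn about z gives the same grasp; the last joint's range is limited). The gripper opens to 85 mm and grips with 20 to 120 N. Pads are 22 mm wide; open, the fingers measure 114 mm over their backs; the gripper's body (76 mm by 85 mm) begins 54 mm behind the grasp point. The pads swing forward as they close: fully open they stand 13 mm farther back than shut.
Start: joints at [64.463, 21.967, 0.94, 78.501, -0.361, 79.538, -2.664], TCP at [233.484, -579.731, 231.279] pointing down, gripper open.
Joint ranges: [-169.22, 169.22], [-14.56, 117.87], [-87.37, 89.26], [10.42, 133.3], [-82.24, 262.24], [0.94, 117.77], [-172.7, 172.7]. Speed limits (degrees/s): [136.94, 136.94, 172.46, 172.46, 180, 180, 180].

## Interface

Orientations are given as a 3x3 rotation matrix whose columns are the frame's x, y, z axes.
In Python, from plant import read_state, grab_frame, calibration, close_job gives the robot as it stands.
- The arm moves only by the tool play_rows, never from a script. Its argument "commands" is a list of rows, each a list of 3 entries, a list of its own where there are three numbers: the closure, from -1 (fully open) to 1 (shut), then the shift along the tool's x, y, z normalised to -1 to 1, where 1 is 0.025 m, then the turn, a rotation vector about the tool's x, y, z normalised to -1 to 1, where 1 is 0.12 rad. In form: [[grip, [x, y, z], [rx, ry, rz]], ...]. A call has 1 to 12 rows; each row shifts and turns the commanded pose from where the row before left it, along the tool's axes as they then stand; what a row does not reach is not made up. A row lasts 1/8 s, in which the tool goes at most 62.5 mm and 10.7 degrees, less where a joint would pass 70% of its speed; a pose out of reach is approached as far as the arm can. A call with a number of a shift or a turn outside -1 to 1 is refused whole. A call with a gripper value outside its range is refused whole. The fingers move at their own pace and stop on an object; the grip force is fixed at half the most. Time passes only in rows, so rows that do not move let the fingers close. It gives the time, the measured TCP pose, the force, the opening and the grip force at its end, in the units of the state.
- read_state(): the state, without advancing time (a new reading comes with each control period).
- grab_frame(name): name is "side" or "top"; returns the picture (480x640x3 uint8, red, green, blue); there is no depth.
- calibration(name): a dict with "intrinsics" (3x3 intrinsics, pixels), "k1" (the pictures are not rectified: a ray, as slopes to the right and down, at radius r is drawn at 1 + k1 r^2 times it, then the intrinsics apply), "world_to_cam" (4x4, takes a point from world to camera coordinates). Camera axes: x right, y up, looking along -z (the intrinsics and any distortion apply to the point x, -y, -z); pixel columns grow to the right and rows downward; lengths in mm; the calibration is good to about 2 mm. A picture is of the moment at which its call begins. calibration takes no time and is no camera call.
- close_job(): hands the job in; it is judged then, once.
The state is a dict: "t": time; "joint_pos": joint angles; "qvel": joint speeds; "tau": joint torques, N m; "ee_pos": TCP position; "ee_rot": TCP orientation; "wrist_force": force on the tool from outside, world axes, zero at the start; "ft_torque": the same for the moment, N m; "width": finger opening in mm; "gripper_force": force on a finger pad.
Only numpy, scipy, OpenCV 4.12 (cv2) and the standard library are available. Lean on these libraries where they do the work, as an engineer would, in place of code of your own. Each camera call takes 0.05 s, during which the arm holds its last target. There are 200 camera calls.

## Task

The sloping tin rack has lost its front stop: put the wooden chock down inside the lower half of the rack, flat on its floor with the ramp facing uphill, and then lay the tin on its side in the rack, just uphill of the chock, letting go of it only when it rests against the toe of the ramp so that it does not roll. Set both down gently without dropping them, and leave the bowl, the jar and the teaspoon where they are.

Things in the scene. Friction and masses are not known exactly. Their poses are not given: they have to be found in the camera images.
- rack_floor (a point): Mid-floor of the sloping plywood rack, a fixed trough 260 mm long, 82 mm wide inside, side walls 6 mm thick and 50 mm high. Point on the floor's surface, 30 mm above the ledge. x: uphill along the floor (8 degree slope), y: across, z: square to the floor. Low end (x = -130 mm) open, high end walled. Too narrow for fingers beside the chock's ends: hold the chock there by its 22 mm block thickness.
- chock_center (a point): Centre (half-way up) of the loose wooden chock, about 85 g, 72 mm long (x), 66 wide (y), 45 high (z). At its -x end an upright block, x -36 to -14 mm, full width and height; from it a ramp falls towards +x from 14 mm high to a toe 3 mm high at x = +36. A tin against the toe has its centre about 49 mm from here in +x. Starts upright in the caddy.
- chock: The whole chock; origin at the centre of its underside, axes as for its centre. The ledge between the robot and the upper half of the rack is clear, with room to put the chock down.
- caddy: Fixed dark wooden caddy holding the chock at the start, axes as the chock's, origin on the ledge under its centre. Floor 4 mm thick; a 54 mm high wall 3 mm behind the upright block (-x), a 16 mm lip past the toe. Ends in y open, the chock overhanging 5 mm: take it by the two ends of its block (66 mm apart), lift out, put down on the ledge and take it again by the block's thickness.
- tin_center (a point): Centre of the loose closed steel tin with a paper label, a cylinder 56 mm in diameter and 70 mm long (200 g, give or take) lying on its side; y is its long axis (x and z turn as it rolls). At the start it lies on the rest, its centre 39 mm above the ledge. The rack leaves it 6 mm each side.
- tin: The whole tin; same origin and axes as its centre.
- rest: Fixed low wooden rest on which the tin lies at the start: base 60 x 60 mm with two bars along y, 14 mm high, outer faces 23 mm either side of the middle. Origin on the ledge under its centre.
- bowl: Orange plastic bowl, 130 mm across, 55 mm high, origin at the centre of its underside. Leave alone.
- jar: Glass jar with a screw lid, 72 mm across, 110 mm high, standing beyond the low end of the rack, origin at the centre of its underside. Leave alone.
- teaspoon: Steel teaspoon, 140 mm long, lying on the ledge, long axis x. Leave alone.
Mind the look-alikes: they are no part of the job. Leave any blue, pink or turquoise look-alike of the tin alone.

How it is judged (in metres and radians):
On the way:
1. the chock stands by itself in the lower half of the rack, flat on its floor, while the tin is still elsewhere (x of chock_center in the frame of rack_floor between -0.1 and 0.02 m and y of chock_center in the frame of rack_floor between -0.012 and 0.012 m and z of chock_center in the frame of rack_floor between 0.017 and 0.029 m and angle between the z axis of chock_center and the z axis of rack_floor, either way round below 0.08 rad and angle between the x axis of chock_center and the x axis of rack_floor, either way round below 0.25 rad and linear speed of chock below 0.02 m/s and contact force between the fingers and chock below 0.05 N and distance between tin_center and chock_center above 0.085 m), for 0.2 s.
At the end, for the whole second after the job is handed in: Chock flat on the rack floor, ramp uphill, centre 100 mm below to 20 mm above mid-floor, within 12 mm of the centre line, 0.25 rad in line; tin on its side on the floor, within 12 mm and 0.2 rad, centre 40 to 56 mm uphill of the chock centre; both let go and still (x of chock_center in the frame of rack_floor between -0.1 and 0.02 m and y of chock_center in the frame of rack_floor between -0.012 and 0.012 m and z of chock_center in the frame of rack_floor between 0.017 and 0.029 m and angle between the z axis of chock_center and the z axis of rack_floor, either way round below 0.08 rad and angle between the x axis of chock_center and the x axis of rack_floor, either way round below 0.25 rad and linear speed of each of chock, tin below 0.02 m/s and contact force between the fingers and chock below 0.05 N and contact force between the fingers and tin below 0.05 N and angular speed of tin below 0.4 rad/s and x of tin_center in the frame of chock_center between 0.04 and 0.056 m and y of tin_center in the frame of rack_floor between -0.012 and 0.012 m and z of tin_center in the frame of rack_floor between 0.023 and 0.033 m and angle between the y axis of tin_center and the y axis of rack_floor, either way round below 0.2 rad); the robot touches nothing.
It fails at once if the tin was let go in the rack while more than about 12 mm away from the chock's toe (x of tin_center in the frame of rack_floor between -0.15 and 0.13 m and y of tin_center in the frame of rack_floor between -0.04 and 0.04 m and z of tin_center in the frame of rack_floor below 0.034 m and contact force between the fingers and tin below 0.05 N and (x of tin_center in the frame of chock_center above 0.061 m or x of tin_center in the frame of chock_center below 0 m)).
It fails at once if the tin was dropped or ran away (moving faster than 0.4 m/s out of the fingers) (contact force between the fingers and tin below 0.05 N and linear speed of tin above 0.4 m/s).
It fails at once if the chock was dropped (moving faster than 0.4 m/s out of the fingers) (contact force between the fingers and chock below 0.05 N and linear speed of chock above 0.4 m/s).
It fails at once if the bowl, jar or teaspoon was moved by more than 15 mm (distance of any of bowl, jar, teaspoon from where it was at the start of the episode above 0.015 m).
It also fails if it takes over 72 s, if anything falls off the work surface, if the arm or the gripper's body presses on something with over 40 N, if the wrist force passes 120 N, or if a joint passes its speed limit or range.

## Working session

There is one attempt and no reset: what is moved stays moved. The work goes in short steps, Python scripts to look and compute and a tool call to move; the robot and the scene stay as the last step left them, time stands still between calls to the robot, and variables do not carry over. Pictures are saved under pics/ and viewed, at most 10 in all, crops included, and the job is handed in when it is done.

Besides the shell and the picture viewer there is one more tool, called by a JSON object that holds its "name" and its "arguments". play_rows: Moves the arm, as the interface text tells. Scaled input: -1 to 1 covers 0.025 m each way for a shift and 0.12 rad each way for a turn. Its arguments: {"type":"object","properties":{"commands":{"type":"array"}},"required":["commands"]}

```bash
mkdir -p pics; ls; python3 - <<'E'
from plant import *
import cv2
for n in("side","top"):
    f=grab_frame(n); cv2.imwrite(f"pics/{n}0.png",f[:,:,::-1]); c=calibration(n); print(n,c)
print(read_state())
E
```

```text
pics
side {'intrinsics': array([[493.99038456,   0.        , 316.5380236 ],
       [  0.        , 493.99038456, 231.7072988 ],
       [  0.        ,   0.        ,   1.        ]]), 'k1': -0.13178274267932996, 'world_to_cam': array([[-7.71282836e-01, -6.36194835e-01, -1.94658194e-02,
         4.12613992e+02],
       [ 4.49112441e-01, -5.65637820e-01,  6.91629866e-01,
        -3.32630065e+02],
       [-4.51021952e-01,  5.24699903e-01,  7.21989757e-01,
        -9.28029734e+02],
       [ 0.00000000e+00,  0.00000000e+00,  0.00000000e+00,
         1.00000000e+00]])}
top {'intrinsics': array([[587.83371934,   0.        , 334.62023286],
       [  0.        , 587.83371934, 245.45315638],
       [  0.        ,   0.        ,   1.        ]]), 'k1': 0.026322108675668303, 'world_to_cam': array([[ 1.39732510e-02, -9.99825291e-01, -1.24151613e-02,
        -5.99162186e+01],
       [ 9.88127468e-01,  1.19077521e-02,  1.53174123e-01,
        -5.46492902e+02],
       [-1.52999525e-01, -1.44081024e-02,  9.88121223e-01,
        -1.40159425e+03],
       [ 0.00000000e+00,  0.00000000e+00,  0.00000000e+00,
         1.00000000e+00]])}
{'t': 0.1, 'joint_pos': array([64.46309594, 22.0118052 ,  0.93923433, 78.55437758, -0.36050128,
       79.53826664, -2.66437235]), 'qvel': array([ 0.0908866 , -0.10868103, -0.03009361,  0.00610931, -0.13773736,
        0.01730286,  0.1168489 ]), 'tau': array([ 3.73798917e-03, -6.29130793e+01,  8.47833697e-01, -3.72757459e+01,
        1.68024207e-02,  1.04221012e-02,  3.27044188e-05]), 'ee_pos': array([ 233.30679948, -579.33787124,  230.37128943]), 'ee_rot': array([[ 9.27603893e-01,  3.73564624e-01, -7.00166192e-04],
       [ 3.73565277e-01, -9.27602463e-01,  1.62918430e-03],
       [-4.08702630e-05, -1.77279548e-03, -9.99998428e-01]]), 'wrist_force': array([ 0.95314187, -0.12081665,  0.29547948]), 'ft_torque': array([ 0.04992242, -0.01431854,  0.02584779]), 'gripper_force': 0.0, 'width': 85.31165103685524}
```

View pics/top0.png

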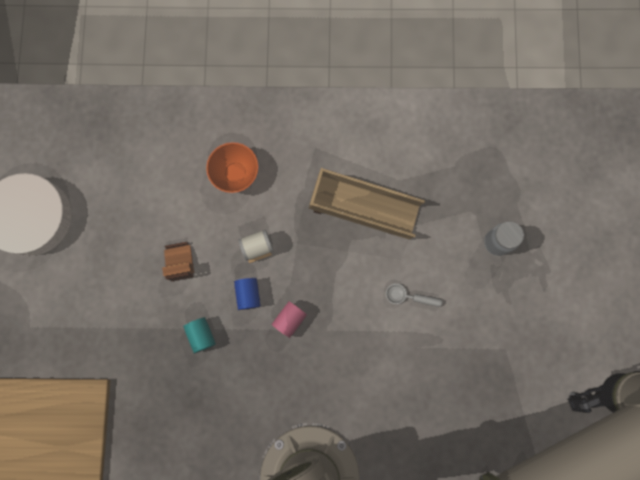

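View pics/side0.png

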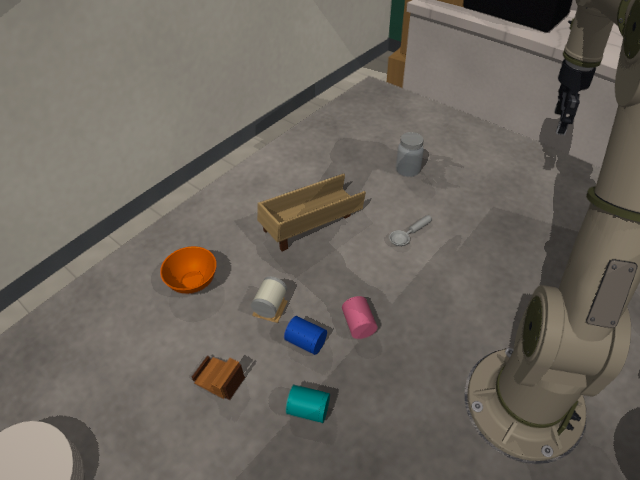

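The top view shows the cream tin (257,245) lying on a rest; the blue (247,294), pink (290,319) and turquoise (200,334) ones are excluded by colour and have no rest. The chock in its caddy is at (178,261), and the rack runs from (317,190) at the high end to (420,217) at the low end. I'll confirm this in an enlarged crop.

```bash
cat > h.py <<'E'
import numpy as np, cv2
from plant import *
def ray(n,uv):
    c=calibration(n);K=c["intrinsics"];T=c["world_to_cam"];R=T[:3,:3]
    d=(np.array(uv,float)-K[:2,2])/K[0,0]
    s=cv2.undistortPoints(np.array([[uv]],float),K,np.array([c["k1"],0,0,0.]))[0,0]
    return -R.T@T[:3,3], R.T@np.array([s[0],-s[1],-1])
def plane(n,uv,z):
    o,d=ray(n,uv); return o+d*(z-o[2])/d[2]
def tri(a,b):
    (o1,d1),(o2,d2)=ray("top",a),ray("side",b)
    s=np.linalg.lstsq(np.c_[d1,-d2],o2-o1,rcond=None)[0]
    p,q=o1+d1*s[0],o2+d2*s[1]; return (p+q)/2,np.linalg.norm(p-q)
def proj(n,P):
    c=calibration(n);K=c["intrinsics"];T=c["world_to_cam"]
    X=(T[:3,:3]@np.atleast_2d(P).T+T[:3,3:]).T*[1,-1,-1]
    return cv2.projectPoints(X,np.zeros(3),np.zeros(3),K,np.array([c["k1"],0,0,0.]))[0][:,0]
def crop(n,x,y,w,h,s,out,f=None):
    f=grab_frame(n) if f is None else f
    im=cv2.resize(f[y:y+h,x:x+w],None,fx=s,fy=s,interpolation=cv2.INTER_CUBIC); 
    if out: cv2.imwrite(out,im[:,:,::-1])
    return im
E
python3 - <<'E'
from h import *
t=cv2.imread("pics/top0.png")[:,:,::-1];s=cv2.imread("pics/side0.png")[:,:,::-1]
a=crop("t",150,150,150,140,4,None,t)[:, :]; a=cv2.resize(a,(400,373))
A=crop("t",155,225,130,64,6,None,t) #780x384
C=crop("t",300,160,130,85,3,None,t);D=crop("t",250,170,130,85,3,None,s)
cv2.imwrite("pics/c1.png",np.vstack([A[:340],np.hstack([C,D])])[:,:,::-1])
B=crop("s",185,265,120,140,4,None,s);cv2.imwrite("pics/c2.png",B[:,:,::-1])
E
```

```text
(no output)
```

View pics/c1.png

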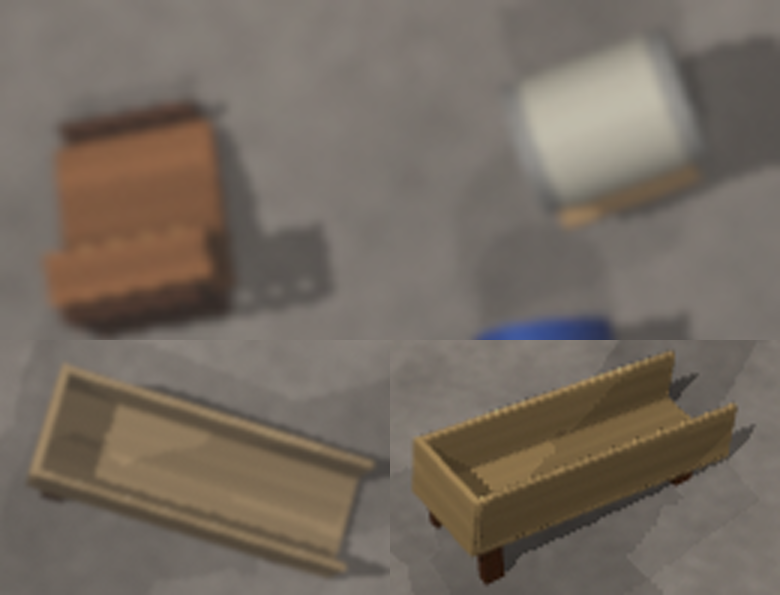

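View pics/c2.png

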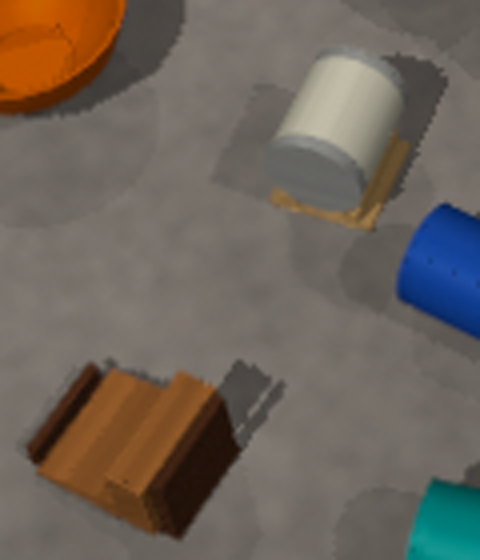

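The crops confirm it: the cream-labelled tin with grey ends sits on wooden bars, and its two bright label ends are visible. The chock's block is nearest the robot, at top-view (176,271), with the ramp pointing away (+x world).

```bash
python3 - <<'E'
from h import *
np.set_printoptions(precision=1,suppress=True)
t=cv2.imread("pics/top0.png")[:,:,::-1];s=cv2.imread("pics/side0.png")[:,:,::-1]
# rack rim outer corners
T=[(321.7,168.7),(310,206.7),(425,200.7),(415,237.3)];S=[(258.3,203.3),(280,222.3),(344,174),(365,191.7)]
P=[]
for a,b,z in zip(T,S,[98,98,61.4,61.4]):
    p=plane("top",a,z);q=plane("side",b,z);P.append((p+q)/2);print("rack",p,q,tri(a,b))
P=np.array(P);h=(P[0]+P[1])/2;l=(P[2]+P[3])/2;d=h-l;print("len",np.linalg.norm(d),"w",np.linalg.norm(P[0]-P[1]),np.linalg.norm(P[2]-P[3]),"yaw",np.degrees(np.arctan2(d[1],d[0])),h,l)
# block top in top view
o=np.array([155,225])
Q=[plane("top",np.array(c)/6+o,49) for c in [(47,258),(207,232),(212,288),(52,312)]]
print("block",Q,np.mean(Q,0))
Q2=[plane("side",np.array(c)/4+[185,265],49) for c in [(180,372),(220,393),(145,490),(105,482)]]
print("blockS",Q2,np.mean(Q2,0))
# tin label
for n,f,(x,y,w,hh) in(("top",t,(235,225,45,40)),("side",s,(250,270,40,50))):
    g=cv2.cvtColor(np.ascontiguousarray(f),cv2.COLOR_RGB2HSV)[y:y+hh,x:x+w];c=f[y:y+hh,x:x+w].astype(int)
    m=((c.min(2)>125)).astype(np.uint8)
    k=max(cv2.findContours(m,0,1)[0],key=cv2.contourArea)
    r=cv2.minAreaRect(k);b=cv2.boxPoints(r)+[x,y];print(n,r,cv2.contourArea(k),b)
    for z in(39,67): print(z,[plane(n,p,z)[:2] for p in b],plane(n,b.mean(0),z))
g=plane("top",(508,237),110);print("jar",g)
print("spoon",plane("top",(397,293),5),plane("top",(441,301),5),"bowl",plane("top",(233,168),55))
E
```

```text
rack [725.1 -19.9  98. ] [726.  -13.2  98. ] (array([728.7, -18.4,  92. ]), np.float64(4.528910565354935))
rack [631.3   6.4  98. ] [640.8   2.   98. ] (array([631.5,   7.3, 107.3]), np.float64(5.275335883998371))
rack [ 657.5 -272.4   61.4] [ 656.5 -264.7   61.4] (array([ 660.6, -272.8,   53.6]), np.float64(2.9575598462094597))
rack [ 566.5 -247.4   61.4] [ 571.  -241.5   61.4] (array([ 570.1, -246.3,   57.7]), np.float64(6.755211374528437))
len 261.92415804223117 w 91.85419539245943 91.45230180990745 yaw 74.82389122627951 [680.8  -6.2  98. ] [ 612.9 -256.5   61.4]
block [array([485.6, 364.1,  49. ]), array([497. , 299.8,  49. ]), array([474.2, 296.6,  49. ]), array([463.7, 360.7,  49. ])] [480.1 330.3  49. ]
blockS [array([500.4, 307.4,  49. ]), array([476.9, 303. ,  49. ]), array([467.7, 362.3,  49. ]), array([485.4, 371.8,  49. ])] [482.6 336.1  49. ]
top ((18.984539031982422, 19.159791946411133), (18.810503005981445, 28.000364303588867), 68.96248626708984) 448.5 [[237.5 240.4]
 [263.7 230.4]
 [270.4 247.9]
 [244.3 258. ]]
39 [array([557.4, 186.9]), array([583.3, 123.2]), array([539.6, 105.1]), array([513.9, 168.6])] [548.5 146.   39. ]
67 [array([552.8, 181.8]), array([578.3, 119.3]), array([535.4, 101.6]), array([510.2, 163.8])] [544.1 141.7  67. ]
side ((19.5, 20.5), (19.230182647705078, 27.280029296875), 26.56505012512207) 429.5 [[254.8 298.4]
 [267.  274. ]
 [284.2 282.6]
 [272.  307. ]]
39 [array([569.4, 167.9]), array([595.5, 101.6]), array([548.6,  95.4]), array([524.7, 160.9])] [559.1 132.1  39. ]
67 [array([552.6, 180.6]), array([577.9, 116.4]), array([532.5, 110.4]), array([509.4, 173.8])] [542.7 145.9  67. ]
jar [ 561.4 -457.3  110. ]
spoon [ 435.3 -208.8    5. ] [ 417.  -317.4    5. ] bowl [736.9 202.3  55. ]
```

{"name": "play_rows", "arguments": {"commands": [[-1, [1, -1, 0], [0, 0, 0.87]], [-1, [1, -1, 0], [0, 0, 0.87]], [-1, [1, -1, 0], [0, 0, 0]], [-1, [1, -1, 0], [0, 0, 0]], [-1, [1, -1, 0], [0, 0, 0]], [-1, [1, -1, 0], [0, 0, 0]], [-1, [1, -1, 0], [0, 0, 0]], [-1, [1, -1, 0], [0, 0, 0]], [-1, [1, -1, 0], [0, 0, 0]], [-1, [1, -1, 0], [0, 0, 0]], [-1, [1, -1, 0], [0, 0, 0]], [-1, [1, -1, 0], [0, 0, 0]]]}}

```text
t: 1.6
ee_pos: [467.7, -225.7, 231.0]
ee_rot: [[0.985, 0.173, -0.001], [0.173, -0.985, 0.0], [-0.001, -0.0, -1.0]]
wrist_force: [-0.0, 0.1, 1.3]
width: 85.4
gripper_force: 0.0
```

```bash
cat >> h.py <<'E'
from scipy.spatial.transform import Rotation as Ro
np.set_printoptions(precision=2,suppress=True)
def Rt(yaw,tilt=0,down=None):
    "tool x yaw in deg; tool z down; optional world rotation applied after"
    a=np.radians(yaw);x=np.array([np.cos(a),np.sin(a),0]);z=np.array([0,0,-1.]);R=np.c_[x,np.cross(z,x),z]
    return R if down is None else down@R
UP=np.radians(74.8)
def rackR():
    a=UP;u=np.array([np.cos(a),np.sin(a),0]);l=np.cross([0,0,1],u);t=np.radians(8)
    x=u*np.cos(t)+np.array([0,0,np.sin(t)]);return np.c_[x,l,np.cross(x,l)]
def go(p,R):
    s=read_state();Rc=s["ee_rot"];q=np.array(p)-s["ee_pos"]
    print("t",s["t"],"at",s["ee_pos"],"yaw",np.degrees(np.arctan2(Rc[1,0],Rc[0,0])),"j",s["joint_pos"],"w",s["width"])
    rv=Ro.from_matrix(Rc.T@R).as_rotvec()
    print("shift units now-axes",Rc.T@q/25,"target-axes",R.T@q/25,"turn units",rv/0.12)
E
python3 -c "
from h import *
go((481,333,150),Rt(10))"
```

```text
t 1.6 at [ 467.74 -225.72  230.97] yaw 9.968253065851913 j [ 34.37   9.61 -13.74  94.48   2.34  76.22 -59.77] w 85.44789085903258
shift units now-axes [  4.39 -21.92   3.25] target-axes [  4.4  -21.92   3.24] turn units [-0.  0. -0.]
```

{"name": "play_rows", "arguments": {"commands": [[-1, [0.8, -1, 0], [0, 0, 0]], [-1, [0.6, -1, 0], [0, 0, 0]], [-1, [0.4, -1, 0], [0, 0, 0]], [-1, [0.4, -1, 0], [0, 0, 0]], [-1, [0.4, -1, 0], [0, 0, 0]], [-1, [0.4, -1, 0], [0, 0, 0]], [-1, [0.2, -1, 0], [0, 0, 0]], [-1, [0.2, -1, 0], [0, 0, 0]], [-1, [0.2, -1, 0], [0, 0, 0]], [-1, [0.2, -1, 0], [0, 0, 0]], [-1, [0.2, -1, 0], [0, 0, 0]], [-1, [0.2, -1, 0], [0, 0, 0]]]}}

```text
t: 3.1
ee_pos: [518.6, 87.5, 231.0]
ee_rot: [[0.985, 0.173, -0.001], [0.173, -0.985, -0.0], [-0.001, -0.0, -1.0]]
wrist_force: [0.1, -0.9, -0.7]
width: 85.5
gripper_force: 0.0
```

{"name": "play_rows", "arguments": {"commands": [[-1, [0.2, -1, 0], [0, 0, 0]], [-1, [0, -1, 0], [0, 0, 0]], [-1, [0, -1, 0], [0, 0, 0]], [-1, [0, -1, 0.3], [0, 0, 0]], [-1, [0, -1, 0.4], [0, 0, 0]], [-1, [0, -1, 0.5], [0, 0, 0]], [-1, [0, -1, 0.5], [0, 0, 0]], [-1, [0, -1, 0.5], [0, 0, 0]], [-1, [0, -1, 0.5], [0, 0, 0]], [-1, [0, -0.9, 0.5], [0, 0, 0]], [-1, [0, 0, 0], [0, 0, 0]]]}}

```text
t: 4.47
ee_pos: [479.1, 332.9, 149.9]
ee_rot: [[0.984, 0.177, -0.003], [0.177, -0.984, -0.0], [-0.003, -0.0, -1.0]]
wrist_force: [-0.3, -0.8, -0.4]
width: 85.8
gripper_force: 0.0
```

```bash
python3 - <<'E'
from h import *
go((481,333,100),Rt(10))
s=read_state()
t=grab_frame("top");d=grab_frame("side")
A=crop("t",135,215,90,80,4.4,None,t);B=crop("s",170,330,90,80,4.4,None,d)
cv2.imwrite("pics/g1.png",np.hstack([A,B])[:,:,::-1])
E
```

```text
t 4.475 at [479.14 332.92 149.9 ] yaw 10.166938214933458 j [ -12.     23.48  -33.64   90.6    13.46   70.17 -127.9 ] w 85.79351545827545
shift units now-axes [0.08 0.01 2.  ] target-axes [0.07 0.01 2.  ] turn units [-0.    0.02  0.02]
```

View pics/g1.png

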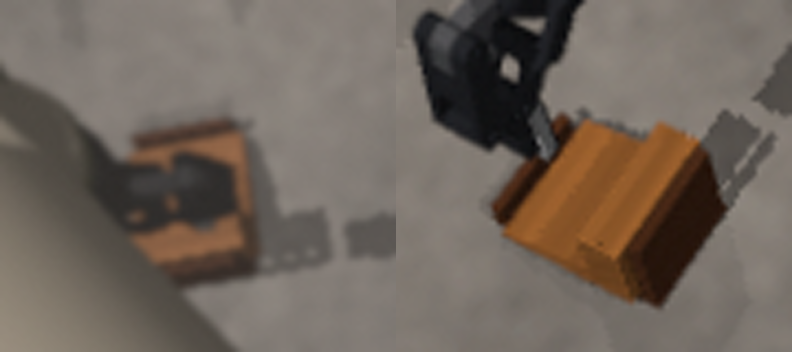

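The side crop shows the gripper above the chock, with the fingers straddling the block line. I'll go down.

{"name": "play_rows", "arguments": {"commands": [[-1, [0.07, 0, 0.9], [0, 0, 0]], [-1, [0, 0, 0.9], [0, 0, 0]], [-1, [0, 0, 0.8], [0, 0, 0]], [-1, [0, 0, 0.5], [0, 0, 0]], [-1, [0, 0, 0.4], [0, 0, 0]], [-1, [0, 0, 0.3], [0, 0, 0]], [-1, [0, 0, 0.3], [0, 0, 0]]]}}

```text
t: 5.45
ee_pos: [483.0, 332.0, 48.9]
ee_rot: [[0.985, 0.173, 0.001], [0.173, -0.985, 0.0], [0.001, -0.0, -1.0]]
wrist_force: [0.3, -0.9, -0.0]
width: 85.1
gripper_force: 0.0
```

```bash
python3 - <<'E'
from h import *
go((481,333,8),Rt(10)); print(read_state()["wrist_force"])
t=grab_frame("top");d=grab_frame("side")
A=crop("t",135,215,90,80,4.4,None,t);B=crop("s",170,330,90,80,4.4,None,d)
cv2.imwrite("pics/g2.png",np.hstack([A,B])[:,:,::-1])
E
```

```text
t 5.45 at [482.99 331.98  48.89] yaw 9.97073265406376 j [ -13.45   29.62  -31.58   96.17   17.55   59.16 -130.8 ] w 85.13782154366201
shift units now-axes [-0.07 -0.05  1.64] target-axes [-0.07 -0.05  1.64] turn units [-0.   -0.01 -0.  ]
[ 0.35 -0.95 -0.04]
```

View pics/g2.png

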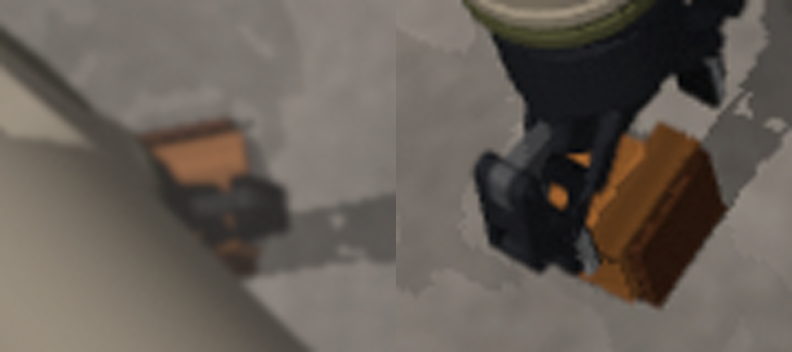

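The fingers straddle the block: near finger tip at side-crop (590,265), far finger at (715,95). No contact force. I'll descend and close.

{"name": "play_rows", "arguments": {"commands": [[-1, [-0.05, 0, 0.5], [0, 0, 0]], [-1, [0, 0, 0.5], [0, 0, 0]], [-1, [0, 0, 0.4], [0, 0, 0]], [-1, [0, 0, 0.2], [0, 0, 0]], [-0.6, [0, 0, 0], [0, 0, 0]], [0, [0, 0, 0], [0, 0, 0]], [0.5, [0, 0, 0], [0, 0, 0]], [1, [0, 0, 0], [0, 0, 0]], [1, [0, 0, 0], [0, 0, 0]], [1, [0, 0, 0], [0, 0, 0]]]}}

```text
t: 6.8
ee_pos: [481.7, 331.7, 9.1]
ee_rot: [[0.985, 0.173, 0.0], [0.173, -0.985, 0.0], [0.001, -0.0, -1.0]]
wrist_force: [0.4, 0.2, 2.6]
width: 65.5
gripper_force: 66.3
```

{"name": "play_rows", "arguments": {"commands": [[1, [0, 0, -0.3], [0, 0, 0]], [1, [0, 0, -0.7], [0, 0, 0]], [1, [0, 0, -1], [0, 0, 0]], [1, [0, 0, -1], [0, 0, 0]], [1, [0, 0.3, -1], [0, 0, 0]], [1, [0, 0.6, -0.4], [0, 0, 0]], [1, [0, 0.9, 0], [0, 0, 0]], [1, [-0.1, 1, 0], [0, 0, 0]], [1, [-0.1, 1, 0], [0, 0, 0]], [1, [-0.1, 1, 0], [0, 0, 0]], [1, [-0.1, 1, 0], [0, 0, 0]], [1, [-0.1, 1, 0], [0, 0, 0]]]}}

```text
t: 8.3
ee_pos: [498.3, 160.1, 118.7]
ee_rot: [[0.985, 0.172, -0.0], [0.172, -0.985, -0.0], [-0.001, 0.0, -1.0]]
wrist_force: [-0.2, -0.2, -2.0]
width: 65.3
gripper_force: 66.4
```

{"name": "play_rows", "arguments": {"commands": [[1, [-0.1, 1, 0], [0, 0, 0]], [1, [-0.1, 1, 0], [0, 0, 0]], [1, [-0.1, 1, 0], [0, 0, 0]], [1, [-0.1, 1, 0], [0, 0, 0]], [1, [-0.1, 1, 0], [0, 0, 0]], [1, [-0.1, 1, 0], [0, 0, 0]], [1, [-0.1, 1, 0], [0, 0, 0]], [1, [-0.1, 1, 0], [0, 0, 0]], [1, [-0.1, 0.8, 0], [0, 0, 0]], [1, [0, 0.5, 0], [0, 0, -0.5]], [1, [0, 0, 0], [0, 0, -1]], [1, [0, 0, 0], [0, 0, -1]]]}}

```text
t: 9.8
ee_pos: [516.0, -71.9, 118.7]
ee_rot: [[0.889, 0.459, -0.001], [0.459, -0.889, -0.0], [-0.001, -0.0, -1.0]]
wrist_force: [0.0, 0.2, -1.6]
width: 65.5
gripper_force: 66.2
```

{"name": "play_rows", "arguments": {"commands": [[1, [0, 0, 0], [0, 0, -1]], [1, [0, 0, 0], [0, 0, -1]], [1, [0, 0, 0], [0, 0, -1]], [1, [0, 0, 0], [0, 0, -1]], [1, [0, 0, 0], [0, 0, -1]], [1, [0, 0, 0], [0, 0, -1]], [1, [0, 0, 0], [0, 0, -0.9]], [1, [0, 0, 0], [0, 0, 0]]]}}

```text
t: 10.8
ee_pos: [516.1, -71.6, 118.7]
ee_rot: [[0.267, 0.964, -0.001], [0.964, -0.267, -0.0], [-0.0, -0.001, -1.0]]
wrist_force: [-0.1, -0.5, -1.3]
width: 65.3
gripper_force: 66.2
```

```bash
python3 - <<'E'
from h import *
go((515,-70,5),Rt(75))
E
```

```text
t 10.8 at [516.08 -71.64 118.67] yaw 74.51565757743076 j [ 32.36  17.33 -33.   102.31  10.45  63.44 -19.64] w 65.31044217588597
shift units now-axes [ 0.05 -0.06  4.55] target-axes [ 0.05 -0.06  4.55] turn units [-0.    0.   -0.07]
```

{"name": "play_rows", "arguments": {"commands": [[1, [0, 0, 0.8], [0, 0, 0]], [1, [0, 0, 1], [0, 0, 0]], [1, [0, 0, 0.9], [0, 0, 0]], [1, [0, 0, 0.7], [0, 0, 0]], [1, [0, 0, 0.5], [0, 0, 0]], [1, [0, 0, 0.3], [0, 0, 0]], [1, [0, 0, 0.2], [0, 0, 0]], [1, [0, 0, 0.06], [0, 0, 0]], [1, [0, 0, 0.04], [0, 0, 0]], [1, [0, 0, 0.04], [0, 0, 0]], [1, [0, 0, 0], [0, 0, 0]]]}}

```text
t: 12.18
ee_pos: [516.8, -70.9, 5.5]
ee_rot: [[0.266, 0.964, 0.0], [0.964, -0.266, -0.0], [0.0, 0.0, -1.0]]
wrist_force: [-0.0, 0.4, -1.3]
width: 65.6
gripper_force: 66.3
```

{"name": "play_rows", "arguments": {"commands": [[1, [0, 0, 0.04], [0, 0, 0]], [1, [0, 0, 0.02], [0, 0, 0]], [1, [0, 0, 0], [0, 0, 0]]]}}

```text
t: 12.55
ee_pos: [516.9, -70.9, 5.0]
ee_rot: [[0.266, 0.964, 0.0], [0.964, -0.266, -0.001], [-0.001, 0.001, -1.0]]
wrist_force: [-6.3, -0.6, 13.4]
width: 65.4
gripper_force: 67.8
```

{"name": "play_rows", "arguments": {"commands": [[0.4, [0, 0, 0], [0, 0, 0]], [-1, [0, 0, 0], [0, 0, 0]], [-1, [0, 0, 0], [0, 0, 0]], [-1, [0, 0, 0], [0, 0, 0]], [-1, [0, 0, -0.4], [0, 0, 0]], [-1, [0, 0, -1], [0, 0, 0]], [-1, [0, 0, -1], [0, 0, 0]], [-1, [0, 0, -1], [0, 0, -0.5]], [-1, [0, 0, 0], [0, 0, -1]], [-1, [0, 0, 0], [0, 0, -1]], [-1, [0, 0, 0], [0, 0, -1]], [-1, [0, 0, 0], [0, 0, -1]]]}}

```text
t: 14.05
ee_pos: [516.8, -70.9, 89.5]
ee_rot: [[-0.272, 0.962, 0.001], [0.962, 0.272, -0.0], [-0.0, 0.001, -1.0]]
wrist_force: [-0.3, -0.5, 0.6]
width: 85.3
gripper_force: 0.0
```

{"name": "play_rows", "arguments": {"commands": [[-1, [0, 0, 0], [0, 0, -1]], [-1, [0, 0, 0], [0, 0, -1]], [-1, [0, 0, 0], [0, 0, -1]], [-1, [0, 0, 0], [0, 0, -1]], [-1, [0, 0, 0], [0, 0, -1]], [-1, [0, 0, 0], [0, 0, -1]], [-1, [0, 0, 0], [0, 0, -1]], [-1, [0, 0, 0], [0, 0, -1]], [-1, [0, 0, 0], [0, 0, -0.6]], [-1, [0, 0, 0], [0, 0, 0]]]}}

```text
t: 15.3
ee_pos: [516.8, -71.0, 89.3]
ee_rot: [[-0.964, 0.265, 0.0], [0.265, 0.964, -0.0], [-0.0, 0.0, -1.0]]
wrist_force: [0.5, 0.5, -0.1]
width: 85.4
gripper_force: 0.0
```

```bash
python3 - <<'E'
from h import *
go((516.9,-70.9,20),Rt(164.5))
t=grab_frame("top");d=grab_frame("side")
A=crop("t",290,210,90,80,4.4,None,t);B=crop("s",290,220,90,80,4.4,None,d)
cv2.imwrite("pics/g3.png",np.hstack([A,B])[:,:,::-1])
E
```

```text
t 15.3 at [516.8  -70.98  89.31] yaw 164.63526810093066 j [ 44.72  23.69 -49.33 103.53  20.19  62.02  62.76] w 85.36971872510784
shift units now-axes [-0.    0.    2.77] target-axes [-0.    0.    2.77] turn units [0.   0.   0.02]
```

View pics/g3.png

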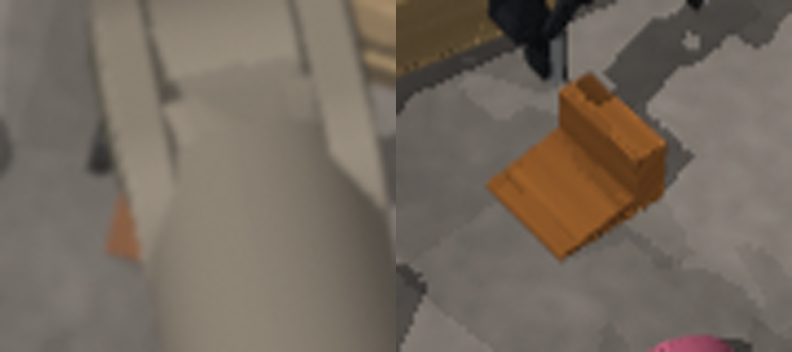

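The side crop shows the chock standing flat on the ledge: upright block near crop (615,110), ramp pointing away to +y. Next I'll grip it by the block's thickness.

{"name": "play_rows", "arguments": {"commands": [[-1, [0, 0, 0.8], [0, 0, 0]], [-1, [0, 0, 0.8], [0, 0, 0]], [-1, [0, 0, 0.6], [0, 0, 0]], [-1, [0, 0, 0.4], [0, 0, 0]], [-1, [0, 0, 0.33], [0, 0, 0]], [-0.5, [0, 0, 0], [0, 0, 0]], [0, [0, 0, 0], [0, 0, 0]], [0.4, [0, 0, 0], [0, 0, 0]], [0.7, [0, 0, 0], [0, 0, 0]], [1, [0, 0, 0], [0, 0, 0]], [1, [0, 0, 0], [0, 0, 0]], [1, [0, 0, 0], [0, 0, 0]]]}}

```text
t: 16.9
ee_pos: [517.3, -70.8, 16.3]
ee_rot: [[-0.964, 0.264, 0.001], [0.264, 0.964, -0.0], [-0.001, 0.0, -1.0]]
wrist_force: [-0.5, 1.4, 6.2]
width: 21.0
gripper_force: 60.0
```

{"name": "play_rows", "arguments": {"commands": [[1, [0, 0, -0.3], [0, 0, 0]], [1, [0, 0, -0.8], [0, 0, 0]], [1, [0, 0, -1], [0, 0, 0]], [1, [0, 0, -1], [0, 0, 0]], [1, [0, 0, -1], [0, 0, 0]], [1, [0, 0, -1], [0, 0, 0]], [1, [0, 0, -1], [0, 0, 0]], [1, [0, 0, 0], [0, 0, 0]]]}}

```text
t: 17.9
ee_pos: [517.9, -70.7, 170.9]
ee_rot: [[-0.964, 0.264, 0.004], [0.264, 0.965, -0.001], [-0.004, -0.0, -1.0]]
wrist_force: [-0.1, 1.1, -1.6]
width: 20.9
gripper_force: 59.3
```

```bash
cat >> h.py <<'E'
RF=np.array([647.9,-127.5,30.])
def inrack(p): return RF+rackR()@np.array(p,float)
def RT(): r=rackR(); return np.c_[r[:,1],r[:,0],-r[:,2]]
E
python3 - <<'E'
from h import *
go(inrack((-65,0,116)),RT()); print(inrack((-65,0,116)))
E
```

```text
t 17.9 at [517.93 -70.67 170.86] yaw 164.68912588136104 j [ 47.48  18.41 -51.96  98.1   15.37  70.72  66.56] w 20.920238831581937
shift units now-axes [-5.61 -4.04  1.43] target-axes [-5.61 -4.21  0.82] turn units [-1.16  0.04 -0.01]
[ 626.79 -205.19  135.82]
```

{"name": "play_rows", "arguments": {"commands": [[1, [-0.8, -0.58, 0], [0, 0, 0]], [1, [-0.8, -0.58, 0], [0, 0, 0]], [1, [-0.8, -0.58, 0], [0, 0, 0]], [1, [-0.8, -0.58, 0], [0, 0, 0]], [1, [-0.8, -0.58, 0], [0, 0, 0]], [1, [-0.8, -0.58, 0.4], [0, 0, 0]], [1, [-0.8, -0.56, 0.5], [0, 0, 0]], [1, [0, 0, 0.5], [0, 0, 0]], [1, [0, 0, 0], [-0.6, 0.02, 0]], [1, [0, 0, 0], [-0.56, 0.02, 0]], [1, [0, 0, 0], [0, 0, 0]]]}}

```text
t: 19.27
ee_pos: [623.8, -206.7, 132.0]
ee_rot: [[-0.964, 0.265, 0.031], [0.267, 0.954, 0.135], [0.007, 0.138, -0.99]]
wrist_force: [-0.5, -0.2, -1.4]
width: 20.9
gripper_force: 59.2
```

```bash
python3 - <<'E'
from h import *
go(inrack((-65,0,17)),RT())
t=grab_frame("top");d=grab_frame("side")
A=crop("t",300,155,135,95,2.9,None,t);B=crop("s",250,130,135,95,2.9,None,d)
cv2.imwrite("pics/g4.png",np.hstack([A,B])[:,:,::-1])
E
```

```text
t 19.275 at [ 623.79 -206.69  132.01] yaw 164.5399574960524 j [ 49.71  38.23 -46.96  78.06  19.71  74.15  78.75] w 20.887242661372877
shift units now-axes [-0.12  0.11  3.82] target-axes [-0.1   0.11  3.82] turn units [-0.01 -0.05 -0.05]
```

View pics/g4.png

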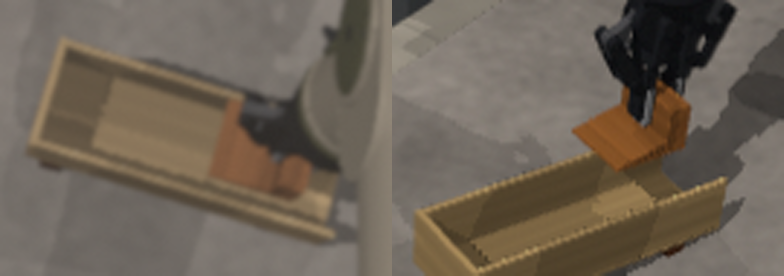

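The chock hangs over the low half of the rack, ramp uphill: toe corners at top pixels (382,188) and (373,215). I'll compare the toe's measured position with the arm's reading to find any camera bias.

```bash
python3 - <<'E'
from h import *
s=read_state();R=s["ee_rot"]
toe=s["ee_pos"]+R@np.array([0,61,13.3])
a=plane("top",(381.7,188.4),toe[2]);b=plane("top",(373.4,215.3),toe[2]);m=(a+b)/2
print(toe,a,b,m,np.linalg.norm(a-b))
print("expected in rack",rackR().T@(toe-RF),"seen",rackR().T@(m-RF))
# side: toe corners crop (573,130),(625,168)
q=[plane("side",((x-391.5)/2.9+250,y/2.9+130),toe[2]) for x,y in((573,130),(625,168))];m=sum(q)/2
print("side seen",rackR().T@(m-RF),np.linalg.norm(q[0]-q[1]))
# rack inner rim edges, top view, across the mid: sample gradient profile along lateral at several x, initial image
E
```

```text
[ 640.96 -144.49  128.06] [ 670.19 -162.27  128.06] [ 605.82 -143.14  128.06] [ 638.   -152.71  128.06] 67.15453692907008
expected in rack [-4.39  2.24 99.64] seen [-13.01   2.94 100.85]
side seen [-5.23  8.24 99.76] 65.99810660612063
```

{"name": "play_rows", "arguments": {"commands": [[1, [-0.16, 0.1, 0.2], [0, -0.05, -0.05]], [1, [0, 0, 0.5], [0, 0, 0]], [1, [0, 0, 0.5], [0, 0, 0]], [1, [0, 0, 0.4], [0, 0, 0]], [1, [0, 0, 0.3], [0, 0, 0]], [1, [0, 0, 0.2], [0, 0, 0]], [1, [0, 0, 0.2], [0, 0, 0]], [1, [0, 0, 0], [0, 0, 0]]]}}

```text
t: 20.38
ee_pos: [631.5, -196.2, 76.2]
ee_rot: [[-0.966, 0.256, 0.038], [0.259, 0.957, 0.134], [-0.002, 0.139, -0.99]]
wrist_force: [-0.5, 0.1, -0.7]
width: 21.6
gripper_force: 59.2
```

```bash
cat >> h.py <<'E'
def rk():
    s=read_state();r=rackR();print("t",s["t"],"rack pos",r.T@(s["ee_pos"]-RF),"F rack",r.T@s["wrist_force"],"w",s["width"],s["gripper_force"],"turn to RT",Ro.from_matrix(s["ee_rot"].T@RT()).as_rotvec()/0.12)
E
python3 -c "
from h import *
rk()"
```

```text
t 20.375 rack pos [-63.51  -2.23  55.55] F rack [-0.15  0.55 -0.73] w 21.61041740589087 59.17873799800873 turn to RT [-0.    0.01  0.03]
```

{"name": "play_rows", "arguments": {"commands": [[1, [0, 0, 0.4], [0, 0, 0]], [1, [0, 0, 0.4], [0, 0, 0]], [1, [0, 0, 0.3], [0, 0, 0]], [1, [0, 0, 0.16], [0, 0, 0]], [1, [0, 0, 0], [0, 0, 0]]]}}

```text
t: 21.0
ee_pos: [632.7, -192.0, 44.8]
ee_rot: [[-0.966, 0.256, 0.037], [0.259, 0.957, 0.134], [-0.001, 0.139, -0.99]]
wrist_force: [0.4, -0.2, -0.7]
width: 21.0
gripper_force: 59.2
```

```bash
python3 -c "
from h import *
rk()"
```

```text
t 21.0 rack pos [-63.49  -2.21  23.91] F rack [-0.21 -0.48 -0.67] w 21.02820352973276 59.17905628681183 turn to RT [-0.    0.01  0.03]
```

{"name": "play_rows", "arguments": {"commands": [[1, [0.12, 0, 0], [0, 0, 0]], [1, [0.06, 0, 0], [0, 0, 0]], [1, [0, 0, 0], [0, 0, 0]]]}}

```text
t: 21.38
ee_pos: [628.5, -191.0, 45.5]
ee_rot: [[-0.966, 0.256, 0.038], [0.259, 0.957, 0.133], [-0.002, 0.139, -0.99]]
wrist_force: [0.7, -0.3, -0.9]
width: 20.8
gripper_force: 59.2
```

```bash
python3 -c "
from h import *
rk()"
```

```text
t 21.375 rack pos [-63.58   2.11  24.61] F rack [-0.25 -0.73 -0.85] w 20.789421542812352 59.17885780334473 turn to RT [-0.    0.02  0.03]
```

{"name": "play_rows", "arguments": {"commands": [[1, [0.06, 0, 0], [0, 0, 0]], [1, [0.06, 0, 0], [0, 0, 0]], [1, [0, 0, 0], [0, 0, 0]]]}}

```text
t: 21.75
ee_pos: [626.3, -190.4, 45.5]
ee_rot: [[-0.966, 0.257, 0.04], [0.26, 0.956, 0.133], [-0.004, 0.139, -0.99]]
wrist_force: [5.3, -0.9, -2.4]
width: 20.8
gripper_force: 59.2
```

```bash
python3 -c "
from h import *
rk()"
```

```text
t 21.75 rack pos [-63.56   4.33  24.61] F rack [ 0.19 -5.36 -2.46] w 20.751185676984726 59.18520212173462 turn to RT [-0.    0.03  0.03]
```

{"name": "play_rows", "arguments": {"commands": [[1, [0.04, 0, 0], [0, 0, 0]], [1, [0.04, 0, 0], [0, 0, 0]], [1, [0, 0, 0], [0, 0, 0]]]}}

```text
t: 22.12
ee_pos: [626.3, -190.5, 45.8]
ee_rot: [[-0.966, 0.257, 0.044], [0.26, 0.956, 0.133], [-0.008, 0.139, -0.99]]
wrist_force: [13.9, -3.1, -8.0]
width: 21.0
gripper_force: 59.1
```

```bash
python3 -c "
from h import *
rk()"
```

```text
t 22.125 rack pos [-63.56   4.32  24.88] F rack [ -0.45 -14.18  -8.05] w 21.001468749319148 59.06296133995056 turn to RT [0.   0.06 0.03]
```

{"name": "play_rows", "arguments": {"commands": [[1, [-0.2, 0, 0], [0, 0, 0]], [1, [-0.2, 0, 0], [0, 0, 0]], [1, [0, 0, 0.1], [0, 0, 0]], [1, [0, 0, 0.08], [0, 0, 0]], [1, [0, 0, 0.06], [0, 0, 0]], [1, [0, 0, 0], [0, 0, 0]]]}}

```text
t: 22.88
ee_pos: [633.3, -191.3, 39.1]
ee_rot: [[-0.966, 0.256, 0.037], [0.259, 0.957, 0.134], [-0.002, 0.139, -0.99]]
wrist_force: [-0.3, -0.2, -1.2]
width: 21.3
gripper_force: 60.3
```

```bash
python3 -c "
from h import *
rk()"
```

```text
t 22.875 rack pos [-63.52  -2.69  18.14] F rack [-0.48  0.24 -1.13] w 21.277112989477416 60.29680609703064 turn to RT [-0.    0.01  0.03]
```

{"name": "play_rows", "arguments": {"commands": [[1, [-0.04, 0, 0.04], [0, 0, 0]], [1, [0, 0, 0.03], [0, 0, 0]], [1, [0, 0, 0], [0, 0, 0]]]}}

```text
t: 23.25
ee_pos: [634.6, -191.4, 37.5]
ee_rot: [[-0.966, 0.256, 0.038], [0.259, 0.957, 0.134], [-0.002, 0.139, -0.99]]
wrist_force: [-0.1, 0.0, -1.8]
width: 21.2
gripper_force: 60.3
```

```bash
python3 -c "
from h import *
rk()"
```

```text
t 23.25 rack pos [-63.48  -3.89  16.5 ] F rack [-0.27  0.1  -1.75] w 21.182142229699448 60.29708504676819 turn to RT [-0.    0.01  0.03]
```

{"name": "play_rows", "arguments": {"commands": [[1, [0, 0, 0.03], [0, 0, 0]], [1, [0, 0, 0], [0, 0, 0]]]}}

```text
t: 23.5
ee_pos: [634.7, -191.4, 37.3]
ee_rot: [[-0.966, 0.256, 0.038], [0.259, 0.957, 0.133], [-0.002, 0.139, -0.99]]
wrist_force: [-2.7, -0.5, 2.9]
width: 21.2
gripper_force: 61.0
```

```bash
python3 -c "
from h import *
rk()"
```

```text
t 23.5 rack pos [-63.48  -4.    16.29] F rack [-0.81  2.5   3.09] w 21.159781292889548 60.96932530403137 turn to RT [-0.    0.01  0.03]
```

{"name": "play_rows", "arguments": {"commands": [[1, [0, 0, 0.02], [0, 0, 0]], [0.6, [0, 0, 0], [0, 0, 0]], [0.3, [0, 0, 0], [0, 0, 0]], [0, [0, 0, 0], [0, 0, 0]], [-0.3, [0, 0, 0], [0, 0, 0]], [-0.3, [0, 0, -0.2], [0, 0, 0]], [-0.3, [0, 0, -0.6], [0, 0, 0]], [-0.3, [0, 0, -1], [0, 0, 0]], [-0.6, [0, 0, -1], [0, 0, 0]], [-1, [0, 0, -1], [0, 0, 0]], [-1, [0, 0, -1], [0, 0, 0]], [-1, [0, 0, 0], [0, 0, 0]]]}}

```text
t: 25.0
ee_pos: [631.5, -207.9, 158.7]
ee_rot: [[-0.966, 0.256, 0.043], [0.26, 0.957, 0.132], [-0.007, 0.138, -0.99]]
wrist_force: [-0.2, 0.1, -0.0]
width: 85.7
gripper_force: 0.0
```

```bash
python3 -c "
from h import *
rk();go((544,143,140),Rt(22+90))
go((544,143,140),Rt(22-90))"
```

```text
t 25.0 rack pos [-63.15  -5.26 138.86] F rack [ 0.05  0.2  -0.05] w 85.69443770177975 0.0 turn to RT [-0.01  0.06  0.03]
t 25.0 at [ 631.52 -207.88  158.72] yaw 164.9401671279449 j [ 49.41  37.45 -47.46  75.63  19.32  76.4   79.34] w 85.69443770177975
shift units now-axes [ 7.03 12.43  2.44] target-axes [14.32  2.01  0.75] turn units [ 1.1  -0.48  7.69]
t 25.0 at [ 631.52 -207.88  158.72] yaw 164.9401671279449 j [ 49.41  37.45 -47.46  75.63  19.32  76.4   79.34] w 85.69443770177975
shift units now-axes [ 7.03 12.43  2.44] target-axes [-14.32  -2.01   0.75] turn units [  0.57   1.31 -18.44]
```

{"name": "play_rows", "arguments": {"commands": [[-1, [0, 0, -0.3], [0.58, 0, 0]], [-1, [0, 0, -0.3], [0.58, 0, 0]], [-1, [0.54, 0.97, 0], [0, 0, 0]], [-1, [0.54, 0.97, 0], [0, 0, 0]], [-1, [0.54, 0.97, 0], [0, 0, 0]], [-1, [0.54, 0.97, 0], [0, 0, 0]], [-1, [0.54, 0.97, 0], [0, 0, 0]], [-1, [0.54, 0.97, 0], [0, 0, 0]], [-1, [0.54, 0.97, 0], [0, 0, 0]], [-1, [0.54, 0.97, 0], [0, 0, 0]], [-1, [0.54, 0.97, 0], [0, 0, 0]], [-1, [0.54, 0.97, 0], [0, 0, 0]]]}}

```text
t: 26.5
ee_pos: [561.5, 61.3, 169.5]
ee_rot: [[-0.966, 0.259, 0.001], [0.259, 0.966, -0.001], [-0.001, -0.0, -1.0]]
wrist_force: [0.3, 0.3, 0.3]
width: 85.5
gripper_force: 0.0
```

{"name": "play_rows", "arguments": {"commands": [[-1, [0.54, 0.97, 0], [0, 0, 0]], [-1, [0.54, 0.97, 0], [0, 0, 0]], [-1, [0.54, 0.97, 0], [0, 0, 0]], [-1, [0, 0, 0], [0, 0, 0.9]], [-1, [0, 0, 0], [0, 0, 1]], [-1, [0, 0, 0], [0, 0, 1]], [-1, [0, 0, 0], [0, 0, 1]], [-1, [0, 0, 0], [0, 0, 1]], [-1, [0, 0, 0], [0, 0, 1]], [-1, [0, 0, 0], [0, 0, 1]], [-1, [0, 0, 0], [0, 0, 0.8]], [-1, [0, 0, 0], [0, 0, 0]]]}}

```text
t: 28.0
ee_pos: [541.5, 141.2, 169.5]
ee_rot: [[-0.376, 0.927, 0.002], [0.927, 0.376, -0.001], [-0.001, 0.001, -1.0]]
wrist_force: [0.1, -0.6, 0.9]
width: 85.5
gripper_force: 0.0
```

```bash
python3 - <<'E'
from h import *
go((544,143,80),Rt(112))
d=grab_frame("side");t=grab_frame("top")
A=crop("t",230,205,80,80,4.9,None,t);B=crop("s",240,255,80,80,4.9,None,d)
cv2.imwrite("pics/g5.png",np.hstack([A,B])[:,:,::-1])
# chock in rack check numerically: chock-coloured pixels (redder than plywood)
c=t[150:250,300:440].astype(int);m=((c[...,0]-c[...,2]>45)&(c[...,0]>1.35*c[...,1])).astype(np.uint8)
k=[x for x in cv2.findContours(m,0,1)[0] if cv2.contourArea(x)>60]
for x in k: r=cv2.minAreaRect(x);print(r[0][0]+300,r[0][1]+150,r[1:], [np.round(rackR().T@(plane("top",p+[300,150],60 if 0 else 35)-RF)) for p in cv2.boxPoints(r)])
E
```

```text
t 28.0 at [541.5  141.2  169.48] yaw 112.09628469826033 j [ 15.97  21.32 -42.79  92.82  15.16  71.75  -7.54] w 85.46992692962682
shift units now-axes [0.03 0.12 3.58] target-axes [0.03 0.12 3.58] turn units [0.01 0.01 0.01]
382.96653747558594 207.25650024414062 ((32.4210205078125, 21.728981018066406), 7.431407928466797) [array([-6., 23.,  6.]), array([  1., -31.,   5.]), array([-78., -43.,  16.]), array([-85.,  12.,  17.])]
```

View pics/g5.png

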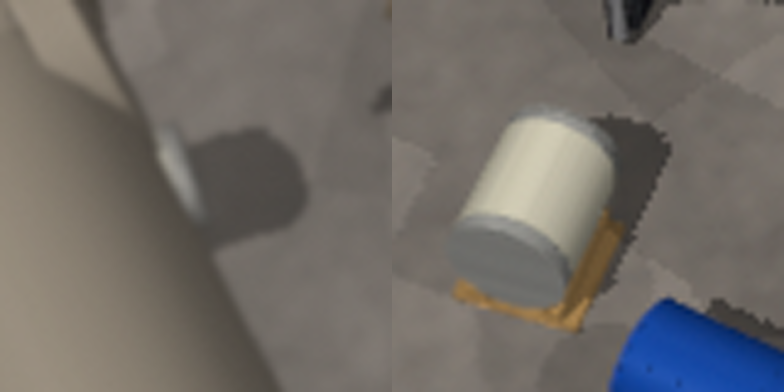

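```bash
python3 - <<'E'
from h import *
e=plane("side",(264.1,308.5),39);ax=np.array([-.375,.927,0]);print(e,e-35*ax)
print("far top rim",plane("side",(274.3,277.9),67)+35*ax)
print(Rt(112).T@(e-35*ax-read_state()["ee_pos"])/25)
E
```

```text
[535.24 174.46  39.  ] [548.36 142.02  39.  ]
far top rim [544.84 146.81  67.  ]
[-0.07  0.26  5.22]
```

The side crop shows the tin undisturbed on its rest: near end-face centre at crop (510,262), end rim at (560,112). Its centre is about (546,143), so I'll descend.

{"name": "play_rows", "arguments": {"commands": [[-1, [0, 0.18, 0.8], [0, 0, 0]], [-1, [0, 0, 1], [0, 0, 0]], [-1, [0, 0, 1], [0, 0, 0]], [-1, [0, 0, 0.9], [0, 0, 0]], [-1, [0, 0, 0.6], [0, 0, 0]], [-1, [0, 0, 0.5], [0, 0, 0]], [-1, [0, 0, 0.4], [0, 0, 0]], [-1, [0, 0, 0], [0, 0, 0]]]}}

```text
t: 29.1
ee_pos: [546.0, 142.7, 39.2]
ee_rot: [[-0.375, 0.927, 0.001], [0.927, 0.375, -0.001], [-0.001, 0.001, -1.0]]
wrist_force: [0.4, -0.4, 0.6]
width: 85.8
gripper_force: 0.0
```

{"name": "play_rows", "arguments": {"commands": [[-1, [0, 0, 0.4], [0, 0, 0]], [-1, [0, 0, 0.3], [0, 0, 0]], [-1, [0, 0, 0.2], [0, 0, 0]], [-1, [0, 0, 0], [0, 0, 0]], [-0.7, [0, 0, 0], [0, 0, 0]], [-0.4, [0, 0, 0], [0, 0, 0]], [-0.2, [0, 0, 0], [0, 0, 0]], [0, [0, 0, 0], [0, 0, 0]], [0.3, [0, 0, 0], [0, 0, 0]], [1, [0, 0, 0], [0, 0, 0]], [1, [0, 0, 0], [0, 0, 0]]]}}

```text
t: 30.48
ee_pos: [548.2, 143.6, 18.6]
ee_rot: [[-0.375, 0.927, 0.006], [0.927, 0.375, 0.001], [-0.001, 0.006, -1.0]]
wrist_force: [5.1, 2.2, 5.6]
width: 54.3
gripper_force: 62.7
```

{"name": "play_rows", "arguments": {"commands": [[1, [0, 0, -0.1], [0, 0, 0]], [1, [0, 0, -0.2], [0, 0, 0]], [1, [0, 0, -0.5], [0, 0, 0]], [1, [0, 0, -1], [0, 0, 0]], [1, [0, 0, -1], [0, 0, 0]], [1, [0, 0, -1], [0, 0, 0]], [1, [0, 0, -1], [0, 0, 0]], [1, [0, 0, -1], [0, 0, 0]], [1, [0, 0, -0.5], [0, 0, 0]], [1, [0, 0, 0], [0, 0, 0]]]}}

```text
t: 31.72
ee_pos: [546.2, 142.9, 175.5]
ee_rot: [[-0.375, 0.927, 0.003], [0.927, 0.375, -0.0], [-0.002, 0.003, -1.0]]
wrist_force: [0.1, 0.2, -2.3]
width: 54.5
gripper_force: 63.5
```

```bash
sed -i 's/^RF=.*/RF=np.array([647.9,-127.5,30.])+np.array([.965,-.262,0])*3.7/' h.py; python3 - <<'E'
from h import *
s=read_state();print(s["wrist_force"],s["gripper_force"])
go(inrack((15,0,110)),RT());print(inrack((15,0,110)))
d=grab_frame("side")
# cream label in side view
m=((d.min(2)>125)).astype(np.uint8)[180:330,230:330]
k=max(cv2.findContours(m,0,1)[0],key=cv2.contourArea);r=cv2.minAreaRect(k);b=cv2.boxPoints(r)+[230,180]
P=[plane("side",p,s["ee_pos"][2]+48) for p in b];print(r,np.array(P));c=np.mean(P,0);print(c,"offset in tool axes",s["ee_rot"].T@(c-s["ee_pos"]))
E
```

```text
[ 0.06  0.24 -2.29] 63.46468806266785
t 31.725 at [546.21 142.93 175.48] yaw 112.0405993860011 j [ 15.74  21.63 -42.88  91.68  15.34  72.56  -7.68] w 54.514636544885825
shift units now-axes [-11.65  -0.19   1.4 ] target-axes [-6.91 -9.49  0.06] turn units [-1.06  0.56 -7.66]
[ 651.35 -128.91  141.02]
((30.699996948242188, 64.9000015258789), (23.400854110717773, 18.34120750427246), 18.434947967529297) [[548.95 181.08 223.48]
 [572.12 142.16 223.48]
 [525.21 129.66 223.48]
 [503.88 168.35 223.48]]
[537.54 155.31 223.48] offset in tool axes [ 14.65  -3.26 -48.03]
```

{"name": "play_rows", "arguments": {"commands": [[1, [-0.5, 0, 0], [0, 0, 0]], [1, [-1, 0, 0], [0, 0, 0]], [1, [-1, 0, 0], [0, 0, 0]], [1, [-1, 0, 0], [0, 0, 0]], [1, [-1, 0, 0], [0, 0, 0]], [1, [-1, 0, 0], [0, 0, 0]], [1, [-1, 0, 0], [0, 0, 0]], [1, [-1, 0, 0], [0, 0, 0]], [1, [-1, 0, 0], [0, 0, 0]], [1, [-1, 0, 0], [0, 0, 0]], [1, [-1, -0.1, 0], [0, 0, 0]], [1, [-0.8, -0.1, 0], [0, 0, 0]]]}}

```text
t: 33.28
ee_pos: [647.7, -122.8, 174.9]
ee_rot: [[-0.375, 0.927, 0.002], [0.927, 0.375, -0.001], [-0.001, 0.001, -1.0]]
wrist_force: [-0.4, -0.5, -1.8]
width: 54.4
gripper_force: 63.5
```

{"name": "play_rows", "arguments": {"commands": [[1, [0, 0, 0], [0, 0, -0.6]], [1, [0, 0, 0], [0, 0, -1]], [1, [0, 0, 0], [0, 0, -1]], [1, [0, 0, 0], [0, 0, -1]], [1, [0, 0, 0], [0, 0, -1]], [1, [0, 0, 0], [0, 0, -1]], [1, [0, 0, 0], [0, 0, -1]], [1, [0, 0, 0], [0, 0, -1]], [1, [0, 0, 0], [-0.6, 0, 0]], [1, [0, 0, 0], [-0.5, 0, 0]], [1, [0, 0, 0], [0, 0, 0]]]}}

```text
t: 34.65
ee_pos: [647.1, -123.6, 174.7]
ee_rot: [[-0.962, 0.271, 0.037], [0.274, 0.954, 0.125], [-0.001, 0.131, -0.991]]
wrist_force: [0.3, -0.6, -1.8]
width: 55.0
gripper_force: 63.6
```

```bash
python3 - <<'E'
from h import *
rk();go(inrack((22,0,30)),RT())
d=grab_frame("side");t=grab_frame("top")
A=crop("t",300,155,135,95,2.9,None,t);B=crop("s",250,130,135,95,2.9,None,d)
cv2.imwrite("pics/g6.png",np.hstack([A,B])[:,:,::-1])
E
```

```text
t 34.65 rack pos [ 23.6    5.49 142.76] F rack [-0.7  -0.46 -1.72] w 54.983079010796516 63.55443477630615 turn to RT [-0.07  0.03 -0.1 ]
t 34.65 at [ 647.09 -123.65  174.65] yaw 164.09670718456906 j [ 42.93  35.62 -48.39  76.42  19.1   76.69  70.83] w 54.983079010796516
shift units now-axes [-0.21 -0.02  4.51] target-axes [-0.22 -0.06  4.51] turn units [-0.07  0.03 -0.1 ]
```

View pics/g6.png

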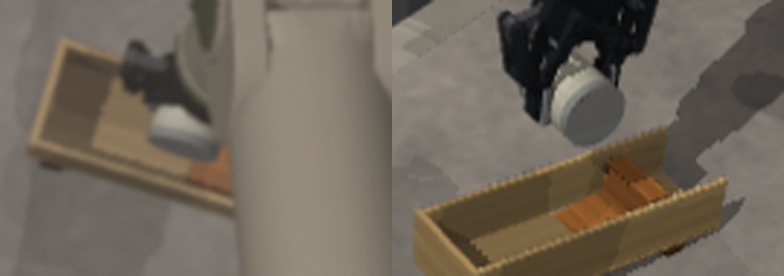

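The chock is flat in the rack with the ramp uphill. The tin is held horizontally above it, its end face at side-crop (588,105).

```bash
python3 - <<'E'
from h import *
s=read_state()
e=plane("side",(317.8,166.2),194.7);print(e,"end in tool axes",s["ee_rot"].T@(e-s["ee_pos"]))
E
```

```text
[ 625.07 -119.75  194.7 ] end in tool axes [ 21.8   -2.15 -20.08]
```

```bash
python3 - <<'E'
from h import *
s=read_state()
p,g=tri((364.5,205),(317.8,166.2));print(p,g,"tool axes",s["ee_rot"].T@(p-s["ee_pos"]))
# segment tin (grey/cream, bright low-saturation) in both views, ellipse of face
for n,(x,y,w,h) in(("side",(295,145,55,45)),("top",(345,190,40,25))):
    f=grab_frame(n)[y:y+h,x:x+w];print(n);g=f.astype(int).mean(2);sat=(f.max(2).astype(int)-f.min(2))
    for r in range(0,h,2): print(' '.join(f"{int(v):3d}" for v in g[r,::2]))
E
```

```text
[ 617.77 -117.55  198.63] 8.513762789036528 tool axes [ 29.42  -1.49 -23.97]
side
 20  16  13  13  31  90  27  18  18  43  93 106  32  13  16  18  16  21  17  16  21 115 113 114 116 117 117 115
 21  29  14  13  22  38  19  17  56 116 117 122  97  14  17  14  14  14  13  19  50 115 116 116 116 114 113 114
 18  15  13  14  28  29  17  17  93  91 111 118  98  15  15  16  13  14  95  89 116 118 118 114 112 109 109 113
 17  15  12  71  28  21  15  59 154 125  91 110  18  13  24  16  23  72 118 117 116 115 113 114 115 109 106 109
 18  16  13  40  16  13  80  96  97  96  94 111  41   9  20  77  14 118 119 119 116 118 116 116 114 110 109 108
 18  17  14  26  17  28 102  99  97 140 149 139 116  40  19  75  38 119 120 119 117 115 114 116 112 109 110 109
 21  18  12  19  16  84  95 148 173 157 153 146 129 109  59  75  55 120 117 120 121 119 118 120 118 116 112 113
 19  17  12  17  17  89 148 177 166 167 148 124 108  92  84  84  90 116 117 116 119 121 120 119 118 117 112 111
 45  12  14  59  66  89 172 179 167 138 124 108  87  79  79  78  88 119 119 114 116 120 121 118 116 112 110 110
 36  22  1
[... 1901 characters left out ...]
 140 147 152 153 152 149 139 118  96  97  99 103 111 115 121
113 112 109 112 119 124 127 127 126 128 132 132 124 112 101  99 103 109 115 121
117 119 108  90  89  94  98 108 114 114 109 105 105 103  96  97 100 108 116 120
116 116 115  98  83  80  80  81  85  90  97  97  92  83  82  90  99 107 115 119
116 116 116 115 106  95  86  81  80  80  81  81  84  80  74  92  99 106 115 119
120 118 118 116 115 115 110  99  90  85  82  80  80  79  81 101 102 105 114 118
 96 100 114 120 119 117 116 115 113 111 101  88  87  89  97 106 103 104 113 118
 93  86  88  96 109 112 117 118 117 116 103  95  94  98 104 105 103 104 112 118
106 105 101  94  88  86  94 108 112 109  98  95  94  98  99  99 100 102 111 117
```

```bash
python3 - <<'E'
from h import *
s=read_state();R=s["ee_rot"];C={}
for n,(x,y,w,h),lo,hi in(("side",(303,155,32,30),73,86),("top",(349,200,28,14),70,100)):
    f=grab_frame(n)[y:y+h,x:x+w];g=cv2.resize(f.astype(np.float32).mean(2),None,fx=4,fy=4)
    sat=cv2.resize((f.max(2).astype(np.float32)-f.min(2)),None,fx=4,fy=4)
    m=((g>lo)&(g<hi)&(sat<15)).astype(np.uint8);m=cv2.morphologyEx(m,cv2.MORPH_OPEN,np.ones((5,5)))
    k=cv2.convexHull(max(cv2.findContours(m,0,1)[0],key=cv2.contourArea));e=cv2.fitEllipse(k);c=np.array(e[0])/4+[x,y]-.4;C[n]=c
    # expected outline of end face (radius 28) at tool (35,0,-20.4)
    a=np.linspace(0,6.28,40);P=s["ee_pos"]+(R@np.array([35+0*a,28*np.cos(a),-20.4+28*np.sin(a)])).T
    q=proj(n,P).astype(np.float32);print(n,c,np.array(e[1])/4,e[2],"expected",cv2.fitEllipse(q))
p,g=tri(C["top"],C["side"]);print(p,g,R.T@(p-s["ee_pos"]))
E
```

```text
side [318.54 169.89] [15.09 24.95] 42.031219482421875 expected ((319.88641357421875, 169.3070068359375), (15.73971939086914, 24.647171020507812), 41.282318115234375)
top [362.48 202.61] [11.38 25.17] 104.85855102539062 expected ((361.41986083984375, 205.66188049316406), (5.528504371643066, 25.329513549804688), 106.26130676269531)
[ 621.03 -116.04  188.45] 1.6779341873755746 [ 26.55  -1.68 -13.49]
```

The face outline in the side view matches a level, centred tin to within about 1.5 px. The earlier pick was poor. I'll descend in stages.

{"name": "play_rows", "arguments": {"commands": [[1, [-0.22, -0.04, 0.4], [-0.07, 0.03, -0.1]], [1, [0, 0, 0.8], [0, 0, 0]], [1, [0, 0, 0.8], [0, 0, 0]], [1, [0, 0, 0.7], [0, 0, 0]], [1, [0, 0, 0.4], [0, 0, 0]], [1, [0, 0, 0.2], [0, 0, 0]], [1, [0, 0, 0], [0, 0, 0]]]}}

```text
t: 35.83
ee_pos: [655.5, -112.2, 93.3]
ee_rot: [[-0.966, 0.256, 0.036], [0.259, 0.956, 0.135], [-0.0, 0.14, -0.99]]
wrist_force: [0.1, 0.4, -1.9]
width: 54.8
gripper_force: 63.6
```

```bash
python3 -c "
from h import *
rk()"
```

```text
t 35.825 rack pos [25.41  0.38 60.38] F rack [ 0.17  0.06 -1.96] w 54.788233627347005 63.56364727020264 turn to RT [ 0.01 -0.    0.03]
```

{"name": "play_rows", "arguments": {"commands": [[1, [0, 0, 0.2], [0, 0, 0]], [1, [0, 0, 0.3], [0, 0, 0]], [1, [0, 0, 0.3], [0, 0, 0]], [1, [0, 0, 0.3], [0, 0, 0]], [1, [0, 0, 0], [0, 0, 0]]]}}

```text
t: 36.45
ee_pos: [655.8, -108.3, 65.0]
ee_rot: [[-0.966, 0.256, 0.035], [0.258, 0.956, 0.136], [0.002, 0.14, -0.99]]
wrist_force: [0.1, -1.2, -1.7]
width: 54.5
gripper_force: 63.6
```

```bash
python3 -c "
from h import *
rk()"
```

```text
t 36.45 rack pos [25.27  1.06 31.78] F rack [-1.33 -0.38 -1.53] w 54.54212898489831 63.56410503387451 turn to RT [ 0.01 -0.02  0.03]
```

{"name": "play_rows", "arguments": {"commands": [[1, [0.08, 0, 0], [0, 0, 0]], [1, [0.06, 0, 0], [0, 0, 0]], [1, [0, 0, 0], [0, 0, 0]]]}}

```text
t: 36.83
ee_pos: [653.1, -107.7, 66.4]
ee_rot: [[-0.966, 0.256, 0.037], [0.259, 0.956, 0.135], [-0.0, 0.14, -0.99]]
wrist_force: [0.5, -0.4, -1.7]
width: 54.5
gripper_force: 63.6
```

```bash
python3 -c "
from h import *
rk()"
```

```text
t 36.825 rack pos [25.33  3.92 33.16] F rack [-0.51 -0.57 -1.67] w 54.45026730883103 63.56421947479248 turn to RT [0.01 0.   0.03]
```

{"name": "play_rows", "arguments": {"commands": [[1, [-0.13, 0, 0.2], [0, 0, 0]], [1, [0, 0, 0.25], [0, 0, 0]], [1, [0, 0, 0.25], [0, 0, 0]], [1, [0, 0, 0.15], [0, 0, 0]], [1, [0, 0, 0.05], [0, 0, 0]], [1, [0, 0, 0], [0, 0, 0]]]}}

```text
t: 37.58
ee_pos: [657.0, -105.4, 43.8]
ee_rot: [[-0.966, 0.256, 0.036], [0.259, 0.956, 0.135], [-0.0, 0.14, -0.99]]
wrist_force: [-0.2, -0.6, -2.3]
width: 54.4
gripper_force: 63.6
```

```bash
python3 -c "
from h import *
rk()"
```

```text
t 37.575 rack pos [25.41  0.68 10.35] F rack [-0.93  0.08 -2.17] w 54.368613850727975 63.56372594833374 turn to RT [ 0.01 -0.    0.03]
```

{"name": "play_rows", "arguments": {"commands": [[1, [0, -0.2, 0], [0, 0, 0]], [1, [0, -0.2, 0], [0, 0, 0]], [1, [0, 0, 0.05], [0, 0, 0]], [1, [0, 0, 0.04], [0, 0, 0]], [1, [0, 0, 0], [0, 0, 0]]]}}

```text
t: 38.2
ee_pos: [654.6, -114.6, 40.3]
ee_rot: [[-0.966, 0.256, 0.037], [0.259, 0.956, 0.135], [-0.0, 0.14, -0.99]]
wrist_force: [-0.0, -0.4, -1.7]
width: 54.7
gripper_force: 63.9
```

```bash
python3 -c "
from h import *
rk()"
```

```text
t 38.2 rack pos [15.48  0.59  8.19] F rack [-0.58 -0.07 -1.63] w 54.666024224485795 63.910971879959106 turn to RT [ 0.01 -0.    0.03]
```

{"name": "play_rows", "arguments": {"commands": [[1, [0, -0.08, 0], [0, 0, 0]], [1, [0, -0.06, 0], [0, 0, 0]], [1, [0, 0, 0], [0, 0, 0]]]}}

```text
t: 38.58
ee_pos: [653.7, -118.2, 39.7]
ee_rot: [[-0.966, 0.256, 0.037], [0.259, 0.956, 0.135], [-0.0, 0.14, -0.99]]
wrist_force: [0.1, 0.4, -0.2]
width: 54.7
gripper_force: 63.9
```

```bash
python3 -c "
from h import *
rk()"
```

```text
t 38.575 rack pos [11.76  0.55  8.16] F rack [ 0.4  -0.01 -0.22] w 54.68837009624626 63.861351013183594 turn to RT [ 0.01 -0.    0.03]
```

{"name": "play_rows", "arguments": {"commands": [[1, [0, 0, 0.025], [0, 0, 0]], [1, [0, -0.03, 0], [0, 0, 0]], [1, [0, 0, 0], [0, 0, 0]]]}}

```text
t: 38.95
ee_pos: [653.7, -118.2, 39.6]
ee_rot: [[-0.966, 0.256, 0.037], [0.258, 0.956, 0.136], [-0.001, 0.141, -0.99]]
wrist_force: [-1.9, 0.8, 6.3]
width: 54.2
gripper_force: 64.2
```

```bash
python3 -c "
from h import *
rk()"
```

```text
t 38.95 rack pos [11.72  0.51  8.08] F rack [1.15 2.   6.19] w 54.230188366468234 64.16246294975281 turn to RT [0.01 0.   0.03]
```

{"name": "play_rows", "arguments": {"commands": [[-0.2, [0, 0, 0], [0, 0, 0]], [-0.3, [0, 0, 0], [0, 0, 0]], [-0.4, [0, 0, 0], [0, 0, 0]], [-0.5, [0, 0, 0], [0, 0, 0]], [-0.65, [0, 0, 0], [0, 0, 0]], [-0.8, [0, 0, 0], [0, 0, 0]], [-0.8, [0, 0, 0], [0, 0, 0]], [-0.8, [0, 0, 0], [0, 0, 0]]]}}

```text
t: 39.95
ee_pos: [653.5, -118.6, 38.9]
ee_rot: [[-0.966, 0.256, 0.036], [0.259, 0.956, 0.135], [-0.0, 0.14, -0.99]]
wrist_force: [0.5, 0.3, -0.3]
width: 77.2
gripper_force: 0.0
```

```bash
python3 -c "
from h import *
rk()"
```

```text
t 39.95 rack pos [11.15  0.66  7.44] F rack [ 0.33 -0.37 -0.38] w 77.18817909696526 0.0 turn to RT [ 0.01 -0.    0.03]
```

Released with no residual force, so I'll retract along the tool axis and move aside for a check.

{"name": "play_rows", "arguments": {"commands": [[-0.8, [0, 0, -0.2], [0, 0, 0]], [-0.8, [0, 0, -0.5], [0, 0, 0]], [-0.8, [0, 0, -0.8], [0, 0, 0]], [-0.8, [0, 0, -1], [0, 0, 0]], [-0.8, [0, 0, -1], [0, 0, 0]], [-0.8, [0, 0, -1], [0, 0, 0]], [-0.8, [0, 0, -1], [0, 0, 0]], [-0.8, [0.8, 0.5, -0.5], [0, 0, 0]], [-0.8, [1, 1, 0], [0, 0, 0]], [-0.8, [1, 1, 0], [0, 0, 0]], [-0.8, [1, 1, 0], [0, 0, 0]], [-0.8, [1, 1, 0], [0, 0, 0]]]}}

```text
t: 41.45
ee_pos: [560.5, 0.8, 204.9]
ee_rot: [[-0.966, 0.256, 0.038], [0.258, 0.957, 0.134], [-0.002, 0.14, -0.99]]
wrist_force: [0.2, -0.3, 1.2]
width: 76.8
gripper_force: 0.0
```

{"name": "play_rows", "arguments": {"commands": [[-0.8, [0, 1, 0], [0, 0, 0]], [-0.8, [0, 1, 0], [0, 0, 0]], [-0.8, [0, 1, 0], [0, 0, 0]], [-0.8, [0, 0, 0], [0, 0, 0]]]}}

```text
t: 41.95
ee_pos: [580.2, 74.3, 215.7]
ee_rot: [[-0.967, 0.252, 0.038], [0.255, 0.957, 0.136], [-0.002, 0.141, -0.99]]
wrist_force: [-0.2, -1.0, -0.5]
width: 76.4
gripper_force: 0.0
```

```bash
python3 - <<'E'
from h import *
print(read_state()["t"])
d=grab_frame("side");t=grab_frame("top")
# label (cream) centroids, and expected tin outline centre
for n,f,(x,y,w,h) in(("side",d,(255,160,110,80)),("top",t,(305,160,125,85))):
    c=f[y:y+h,x:x+w].astype(int);m=((c.min(2)>120)).astype(np.uint8);ks=cv2.findContours(m,0,1)[0]
    k=max(ks,key=cv2.contourArea);r=cv2.minAreaRect(k);b=np.array(r[0])+[x,y]
    print(n,b,r[1:],"exp top of tin",proj(n,inrack((11,0,54)))[0],"rack",rackR().T@(plane(n,b,inrack((11,0,50))[2])-RF))
for n,f,g in(("side",cv2.imread("pics/side0.png")[:,:,::-1],d),("top",cv2.imread("pics/top0.png")[:,:,::-1],t)):
    for nm,P,q in(("bowl",(737,202,30),25),("jar",(561,-457,80),22),("spoon",(430,-240,3),25)):
        u,v=proj(n,np.array(P,float))[0].astype(int)
        dd=np.abs(f[max(v-q,0):v+q,max(u-q,0):u+q].astype(int)-g[max(v-q,0):v+q,max(u-q,0):u+q]);print(n,nm,dd.mean())
A=crop("t",300,155,135,95,2.9,None,t);B=crop("s",250,130,135,95,2.9,None,d)
cv2.imwrite("pics/fin.png",np.hstack([A,B])[:,:,::-1])
E
```

```text
41.95
side [305.25 198.75] ((19.798988342285156, 19.091880798339844), 45.0) exp top of tin [311.49 195.5 ] rack [27.19 -3.03 47.73]
top [362.93 198.98] ((19.093114852905273, 26.647947311401367), 15.945395469665527) exp top of tin [365.08 199.91] rack [16.09 -1.74 49.28]
side bowl 4.161733333333333
side jar 11.735709366391184
side spoon 6.17
top bowl 8.4528
top jar 16.481577134986225
top spoon 1.492
```

```bash
python3 - <<'E'
from h import *
a=np.linspace(0,6.283,60)
def cyl(c,hl=35): return np.vstack([inrack((0,0,0))+(rackR()@np.array([c+28*np.cos(a),0*a+s*hl,28+28*np.sin(a)])).T for s in(-1,1)])
for n,(x,y,w,h) in(("side",(255,150,115,95)),("top",(305,160,125,85))):
    f=grab_frame(n);c=f[y:y+h,x:x+w].astype(int)
    u=proj(n,np.array([inrack((-40,0,28)),inrack((40,0,28))]));o=proj(n,inrack((11,0,28)))[0];sc=np.linalg.norm(u[1]-u[0])/80;u=(u[1]-u[0])/np.linalg.norm(u[1]-u[0])
    yy,xx=np.mgrid[0:h,0:w];S=((xx+x-o[0])*u[0]+(yy+y-o[1])*u[1])/sc;V=((xx+x-o[0])*-u[1]+(yy+y-o[1])*u[0])/sc
    lab=c.min(2)>115;sat=c.max(2)-c.min(2);tin=(sat<26)&(c.min(2)>100)
    ch=(c[...,0]-c[...,2]>45)&(c[...,0]>1.35*c[...,1])
    e=(cyl(11)-0);q=(proj(n,e)-o)@u/sc
    print(n,"exp tin extent",q.min(),q.max(),"label extent",np.percentile(S[lab],[1,99]),lab.sum(),"chock",np.percentile(S[ch],[1,99]),ch.sum())
    blk=[inrack((xx_,yy_,zz)) for xx_ in(-74.5,-52.5) for yy_ in(-33,33) for zz in(0,45)];toe=[inrack((-2.5,yy_,3)) for yy_ in(-33,33)]
    print(" exp block",((proj(n,np.array(blk))-o)@u/sc).round(),"toe",((proj(n,np.array(toe))-o)@u/sc).round())
    for v in(-10,0,10):
        row=[]
        for s_ in range(-90,60,4):
            p=o+u*s_*sc+np.array([-u[1],u[0]])*v*sc;r=f[int(round(p[1])),int(round(p[0]))].astype(int);row.append(f"{s_}:{r[0]},{r[1]},{r[2]}")
        if n=="top": print(v,' '.join(row))
E
```

```text
side exp tin extent -45.00354524559273 43.963621603875474 label extent [-173.87  114.63] 827 chock [-98.02 -34.34] 237
 exp block [ -58.  -77.  -85. -105.  -37.  -56.  -64.  -84.] toe [  9. -17.]
top exp tin extent -29.090144114165447 28.876615685374325 label extent [-153.58  161.07] 2016 chock [-85.33 -52.91] 83
 exp block [-80. -87. -82. -89. -58. -65. -60. -67.] toe [-10. -11.]
-10 -90:110,93,72 -86:98,73,55 -82:96,71,54 -78:93,68,52 -74:94,69,52 -70:94,70,53 -66:86,65,51 -62:72,56,46 -58:79,61,48 -54:87,66,51 -50:99,73,55 -46:100,73,55 -42:99,73,55 -38:99,73,55 -34:100,75,57 -30:102,85,72 -26:115,111,101 -22:121,117,107 -18:127,123,112 -14:150,146,133 -10:166,161,147 -6:186,181,165 -2:190,185,168 2:193,190,172 6:193,191,175 10:192,188,172 14:191,186,169 18:184,178,162 22:175,170,155 26:150,142,127 30:135,117,90 34:139,118,91 38:152,130,99 42:156,133,102 46:155,132,101 50:158,135,103 54:156,133,102 58:154,131,101
0 -90:100,84,66 -86:100,77,59 -82:96,71,54 -78:93,68,51 -74:95,71,53 -70:94,69,53 -66:84,63,50 -62:72,57,46 -58:77,60,48 -54:91,68,52 -50:93,69,52 -46:95,70,53 -42:93,69,
[... 204 characters left out ...]
6,169 18:183,177,162 22:174,169,154 26:148,140,126 30:130,115,95 34:127,109,84 38:134,115,89 42:143,122,94 46:143,122,94 50:143,123,95 54:144,123,95 58:144,123,95
10 -90:101,84,67 -86:99,76,58 -82:95,70,53 -78:93,69,53 -74:96,71,53 -70:96,71,53 -66:82,62,49 -62:94,69,53 -58:111,80,59 -54:109,79,58 -50:93,69,53 -46:90,68,52 -42:90,67,51 -38:90,67,51 -34:92,68,53 -30:99,85,74 -26:111,105,95 -22:129,125,114 -18:152,147,134 -14:161,156,142 -10:179,173,158 -6:184,178,163 -2:192,186,169 2:192,187,170 6:193,191,174 10:192,189,172 14:191,185,168 18:181,176,161 22:172,166,152 26:142,133,116 30:129,113,90 34:132,112,87 38:141,120,93 42:147,124,96 46:146,124,96 50:146,124,96 54:145,124,95 58:146,124,96
```

In the top view the tin spans -30 to +28 mm about its expected centre, against a predicted ±29. The block also sits where predicted, so I'm handing in.

```bash
python3 -c "
from plant import *
print(close_job())"
```

```text
the job is handed in; nothing more can be done
None
```

I handed the job in at about 42 s of the 72 s. The chock is flat in the lower half of the rack with its ramp uphill, and the tin was let go against its toe. The final top view matched the predicted positions, the bowl, jar and teaspoon were never touched, and no verdict came back.

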